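# Stow the garage opener under the key box's flush sliding cover

## Task

The oak key box has a flush sliding cover without a handle: press your fingertips lightly on top of it and drag it wide open, lay the black garage opener flat in the compartment with its button side up, then drag the cover fully shut again the same way. The cover is thin acrylic, so feel for it and never bear down on the box or cover with more than 20 N; leave the cup, the charging puck and the clear box where they are.

Things in the scene. Friction and masses are not known exactly. Their poses are not given: they have to be found in the camera images.
- keybox: Oak key box, fixed, 116 (x) x 240 (y) x 55 mm high; origin at the centre of its underside; the cover opens along its +y. Rims 8 mm thick, 55 mm high. The -y half is an open-topped compartment (inside 100 mm in x, y from -112 to -4 mm, floor 8 mm high); the +y half is a solid bed 34 mm high over which the cover slides
- cover (a joint): How far the cover is open, in m: 0 = shut, 0.112 = fully open (end stop), along the box's +y; starts at 0 to 0.020. Felt runners hold it with 4 N of friction, a little more when moved fast; it stays where it is left. Fingertips pressed on it with about 9 to 12 N drag it along; less may slip. It is nearly rigid (gives 1 mm per 20 N): force rises steeply, so its height must be felt
- cover_nominal (a point): Where the middle of the top of the white acrylic cover (98 x 112 (y) x 5 mm, between the rims) would be if shut and level with the rims: box y -56 mm, 55 mm up. Fixed to the box. Felt wear, shown by no pose reading: the true top lies 1 to 7 mm lower when shut and sinks 2 to 6 mm more, evenly, on the way to fully open. Middle of cover = this point moved along +y by the joint value
- compartment (a point): Centre of the compartment's inner floor, 8 mm above the box's underside, box y = -58 mm; axes as the box
- opener_mid (a point): Centre of the black plastic garage opener, loose on the shelf, 62 (x, its long way) x 36 (y) x 16 mm (z), half-way up (8 mm above its underside); 60 g; z points out of the face with the square grey button
- cup: White ceramic cup, 85 mm high, 76 mm wide, bystander; origin at the centre of its underside
- puck: Olive silicone charging puck, 90 mm across, 13 mm high, bystander; origin at the centre of its underside
- clearbox: Clear acrylic box with a shut flip-top lid, 94 x 114 x 54 mm, bystander; origin at the centre of its underside
There are look-alikes about, which are no part of the job. There is more than one size of the part that bears opener_mid; the job needs the smallest.

How it is judged:
On the way, in this order (a step that is already met when the one before it is completed fails the run):
1. the cover is slid open at least 70 mm (value of joint cover above 0.07 m), for 0.1 s.
2. the opener lies flat, button up, in the compartment (z of opener_mid in the frame of keybox below 0.02 m and x of opener_mid in the frame of keybox between -0.05 and 0.05 m and y of opener_mid in the frame of keybox between -0.112 and -0.004 m and angle between opener_mid's own z axis and vertical below 0.15 rad and contact force between the fingers and anything else below 0.2 N), for 0.1 s.
At the end, for the whole second after the job is handed in: the cover is shut (open by less than 4 mm) and the opener lies flat, button up, on the compartment's floor under it (value of joint cover below 0.004 m and z of opener_mid in the frame of keybox below 0.02 m and x of opener_mid in the frame of keybox between -0.05 and 0.05 m and y of opener_mid in the frame of keybox between -0.112 and -0.004 m and angle between opener_mid's own z axis and vertical below 0.15 rad); the robot touches nothing.
It fails at once if fingers or arm press on the box or its cover with more than 20 N (contact force between keybox and the fingers above 20 N or contact force between keybox and the arm above 20 N).
It fails at once if the cup, the puck or the clear box is moved by more than 20 mm (distance of any of cup, puck, clearbox from where it was at the start of the episode above 0.02 m).
It also fails if it takes over 72 s, if anything falls off the work surface, if the arm or the gripper's body presses on something with over 40 N, if the wrist force passes 120 N, or if a joint passes its speed limit or range.

## Robot

A 7-joint arm with a two-finger parallel gripper is mounted at the origin on the work surface. World frame = base frame: x ahead of the robot, y to its left, z up, the work surface at z = 0. Lengths are in m, angles in rad, forces in N, time in s.
With the tool pointing down it reaches from about 0.4 to 0.925 m from the base axis. Payload 4.1 kg.
Tool frame: the origin (TCP) lies midway between the tips of the shut fingers; the grasp point (between the pads) lies 19 mm behind it; z points along the fingers, x is the direction in which the jaws open and shut, and the axes are right-handed (so a half turn about z gives the same grasp; the last joint's range is limited). The gripper opens to 85 mm and grips with 20 to 120 N. Pads are 22 mm wide; open, the fingers measure 114 mm over their backs; the gripper's body (76 mm by 85 mm) begins 54 mm behind the grasp point. The pads swing forward as they close: fully open they stand 13 mm farther back than shut.
Start: joints at [1.114, 0.398, 0.045, 1.537, -0.019, 1.207, -0.051], TCP at [0.228, -0.609, 0.231] pointing down, gripper open.
Joint ranges: [-2.82, 2.82], [-0.49, 2.23], [-1.37, 1.46], [0, 2.46], [-1.36, 4.5], [0.23, 2], [-2.94, 2.94]. Speed limits (rad/s): [2.57, 2.57, 3.14, 3.14, 3.14, 3.14, 3.14].

## Interface

Orientations are given as a unit quaternion [w, x, y, z].
In Python, from rig import r gives the robot as it stands.
- The arm moves only by the tool move_arm, never from a script. Its argument "plan" is a list of rows, each a list of 3 entries, a list of its own where there are three numbers: the turn, a rotation vector about the tool's x, y, z in rad, then the shift along the tool's x, y, z in mm, then the opening, from 0 (shut) to 1 (fully open). In form: [[[wx, wy, wz], [x, y, z], grip], ...]. A call has 1 to 20 rows; each row is the pose to reach, as a shift and turn from the pose commanded when the call began, along the tool's axes at that moment; what a row does not reach only later rows make up. A row lasts 1/10 s, in which the tool goes at most 50 mm and 8.59 degrees, less where a joint would pass 70% of its speed; a pose out of reach is approached as far as the arm can. A call with a gripper value outside its range is refused whole. The fingers move at their own pace and stop on an object; the grip force is fixed at half the most. Time passes only in rows, so rows that repeat a pose let the fingers close. It gives the time, the measured TCP pose, the force and the opening at its end, in the units of the state.
- r.state(): the state, without advancing time (a new reading comes with each control period).
- r.camera(name): name is "side" or "top" or "wrist"; returns (picture, depth): 384x512x3 uint8, red, green, blue; 384x512 float32, m along the optical axis (not along the pixel's ray), 0 where there is no reading.
- r.camera_params(name): a dict with "fovy" (degrees; the focal length in pixels is half the picture's height over the tangent of half this angle, whatever the lens; pixels are square), "cx", "cy" (the principal point, pixels), "k1" (the pictures are not rectified: a ray, as slopes to the right and down, at radius r is drawn at 1 + k1 r^2 times it, then the intrinsics apply), "camera_from_world" (4x4, takes a point from world to camera coordinates); the wrist camera has in their place "tool_from_camera" (4x4, takes a point from camera to tool coordinates, whose origin is the TCP and whose axes are the tool frame's). Camera axes: x right, y down, z forward; pixel columns grow to the right and rows downward; lengths in m; the calibration is good to about 2 mm. A picture is of the moment at which its call begins: read the wrist's pose just before it. camera_params takes no time and is no camera call.
- r.close_job(): hands the job in, once; it reports no verdict.
The state is a dict: "time": time; "q": joint angles; "qd": joint speeds; "effort": joint torques, N m; "eef_pos": TCP position; "orientation": TCP orientation; "wrist_force": force on the tool from outside, world axes, zero at the start; "wrist_torque": the same for the moment, N m; "finger_gap": opening from 0.0 (shut) to 1.0 (fully open).
Only numpy, scipy, OpenCV 4.12 (cv2) and the standard library are available. Lean on these libraries where they do the work, as an engineer would, in place of code of your own. Each camera call takes 0.05 s, during which the arm holds its last target. There are 200 camera calls.

## Working session

There is one attempt and no reset: what is moved stays moved. The work goes in short steps, Python scripts to look and compute and a tool call to move; the robot and the scene stay as the last step left them, time stands still between calls to the robot, and variables do not carry over. Pictures are saved under pics/ and viewed, about 8 in all and at most 12, crops included, and the job is handed in when it is done.

Besides the shell and the picture viewer there is one more tool, called after "Request:" as name([rows], argument=value, ...), one row to a line, values as JSON. move_arm: Moves the arm, as the interface text tells. Its arguments: {"type":"object","properties":{"plan":{"type":"array"}},"required":["plan"]}

```bash
ls; mkdir -p pics
python3 - <<'E'
from rig import r
import cv2,numpy as np
s=r.state();print(s['time'],s['eef_pos'],s['orientation'],s['wrist_force'],s['finger_gap'])
for n in ['top','side']:
    im,d=r.camera(n);np.savez(f'{n}0.npz',im=im,d=d);cv2.imwrite(f'pics/{n}0.png',im[:,:,::-1]);p=r.camera_params(n);print(n,p)
print(r.camera_params('wrist'))
E
```

```text
pics
0.0 [ 0.22745064 -0.60822301  0.23024886] [-5.11057870e-04  8.21686797e-01 -5.69938459e-01 -8.36132193e-04] [-0.83367004  0.35067524  0.37935797] 1.0002752324518525
top {'fovy': 56.150907994918164, 'cx': 254.87615483729456, 'cy': 185.6926379326816, 'k1': -0.08642330117528048, 'camera_from_world': array([[ 0.00950914, -0.99988193,  0.01207091, -0.02825409],
       [-0.99773813, -0.01029069, -0.06642834,  0.61543042],
       [ 0.06654471, -0.01141193, -0.99771818,  1.0429485 ],
       [ 0.        ,  0.        ,  0.        ,  1.        ]])}
side {'fovy': 57.26164705929908, 'cx': 251.37123429499343, 'cy': 186.9585278411229, 'k1': -0.0617128336935728, 'camera_from_world': array([[-0.97577992, -0.21792674,  0.01901252,  0.59500352],
       [-0.1731182 ,  0.71616007, -0.67612487,  0.16992744],
       [ 0.13372968, -0.66304049, -0.7365417 ,  0.93618832],
       [ 0.        ,  0.        ,  0.        ,  1.        ]])}
{'fovy': 66.70090406003756, 'cx': 263.13944370238687, 'cy': 192.66209867084675, 'k1': -0.00016554949765325953, 'tool_from_camera': array([[ 9.99998976e-01,  7.87546167e-04,  1.19518547e-03,
        -2.03916236e-03],
       [-1.07802011e-03,  9.63710257e-01,  2.66948269e-01,
        -6.78381100e-02],
       [-9.41578408e-04, -2.66949284e-01,  9.63710119e-01,
        -1.42167861e-01],
       [ 0.00000000e+00,  0.00000000e+00,  0.00000000e+00,
         1.00000000e+00]])}
```

View pics/top0.png

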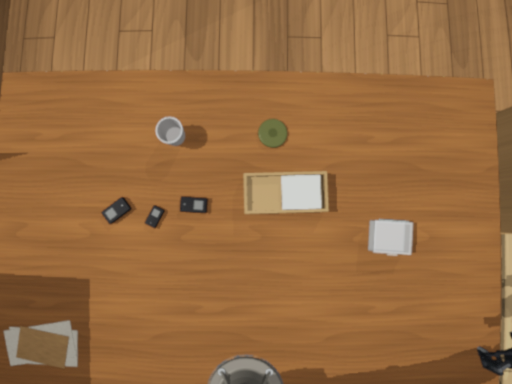

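View pics/side0.png

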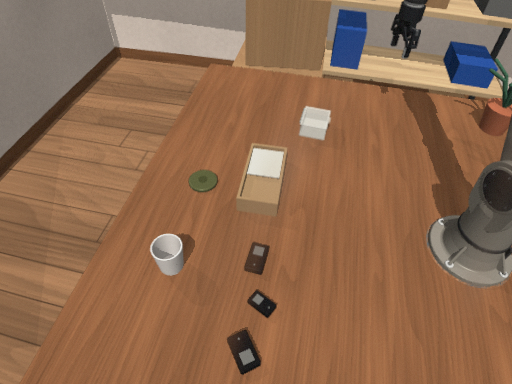

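The top view shows the box at (286,193) with its cover towards the right (world −y), so it opens left, towards world +y. The openers are at (117,210), (155,216) and (194,205), all with the grey button up, and the middle one looks smallest. The side view agrees.

```bash
cat > h.py <<'E'
import cv2,numpy as np
def K(p,H=384):
    f=H/2/np.tan(np.radians(p['fovy']/2));return f
def rays(p,uv):
    uv=np.atleast_2d(uv).astype(float);f=K(p)
    d=np.c_[(uv[:,0]-p['cx'])/f,(uv[:,1]-p['cy'])/f];u=d.copy()
    for _ in range(20):u=d/(1+p['k1']*(u**2).sum(1,keepdims=True))
    return np.c_[u,np.ones(len(u))]
def plane(p,uv,z,T=None):
    """pixels -> world points on height z; T = world_from_camera"""
    T=np.linalg.inv(p['camera_from_world']) if T is None else T
    d=rays(p,uv)@T[:3,:3].T;o=T[:3,3]
    return o+d*((z-o[2])/d[:,2])[:,None]
def rect(P):
    c,(w,h),a=cv2.minAreaRect((P[:,:2]*1000).astype(np.float32))
    if w<h:w,h,a=h,w,a+90
    return np.round(c,1),round(w,1),round(h,1),round((a+90)%180-90,1)
def wristT(r,s):
    from scipy.spatial.transform import Rotation as R
    q=s['orientation'];T=np.eye(4);T[:3,:3]=R.from_quat([q[1],q[2],q[3],q[0]]).as_matrix();T[:3,3]=s['eef_pos']
    return T@r.camera_params('wrist')['tool_from_camera']
def blobs(m,amin=30):
    cs,_=cv2.findContours(m.astype(np.uint8),cv2.RETR_EXTERNAL,cv2.CHAIN_APPROX_NONE)
    return [c[:,0] for c in cs if cv2.contourArea(c)>amin]
E
python3 - <<'E'
from rig import r
from h import *
for n,roi in (('top',(90,150,380,270)),('side',(150,90,340,384))):
    p=r.camera_params(n);im=np.load(n+'0.npz')['im'];x0,y0,x1,y1=roi
    M=np.zeros(im.shape[:2],bool);M[y0:y1,x0:x1]=1
    hsv=cv2.cvtColor(im,cv2.COLOR_RGB2HSV)
    for nm,m,z in (('dark',im.max(2)<70,.016),('white',(hsv[...,1]<40)&(hsv[...,2]>170),.052),('oak',(hsv[...,1]<150)&(hsv[...,2]>120)&(hsv[...,0]<30),.055)):
        for b in blobs(m&M,60): print(n,nm,b.mean(0).round(),rect(plane(p,b,z)))
d=np.load('top0.npz')
for u,v in ((300,192),(262,192),(155,216),(320,192),(247,192)):
    p=r.camera_params('top');z=d['d'][v,u];P=np.linalg.inv(p['camera_from_world'])@np.r_[rays(p,[u,v])[0]*z,1];print(u,v,P[:3].round(4),d['im'][v,u])
s=r.state();print(s['q'])
E
```

```text
top dark [156. 216.] (array([522.6, 273.8]), 56.9, 33.5, -25.6)
top dark [115. 212.] (array([538.6, 389.3]), 79.2, 45.4, -52.6)
top dark [194. 204.] (array([558.8, 158.3]), 77.3, 41.9, 86.9)
top white [376. 236.] (array([ 471.8, -372.8]), 92.1, 17.8, -0.3)
top white [301. 192.] (array([ 596.9, -153.2]), 112.6, 97.8, -89.3)
top oak [372. 236.] (array([ 473.5, -363. ]), 106.2, 35.4, -0.3)
top oak [285. 192.] (array([ 596.7, -109.7]), 246.6, 123.4, -87.7)
side dark [243. 351.] (array([539.3, 392.6]), 83.2, 47.6, -53.4)
side dark [262. 303.] (array([523.6, 280. ]), 61.9, 38.3, -26.4)
side dark [262. 260.] (array([544.8, 165. ]), 85.3, 22.7, 80.2)
side white [166. 252.] (array([781.4, 222.3]), 109.3, 77.7, 90.0)
side white [265. 163.] (array([ 600. , -150.1]), 118.2, 96.2, -87.6)
side white [314. 122.] (array([ 474.5, -390.2]), 169.0, 96.6, 86.3)
side oak [245. 236.] (array([626.5, -31. ]), 1021.9, 729.7, -75.7)
300 192 [ 0.5969 -0.152   0.0492] [208 210 207]
262 192 [ 0.5966 -0.043   0.0336] [189 162 117]
155 216 [0.523  0.2719 0.0197] [116 117 114]
320 192 [ 0.5972 -0.209   0.0545] [177 173 164]
247 192 [0.5962 0.0008 0.0325] [157 132  93]
[ 1.11399627  0.39908173  0.04501858  1.53778168 -0.01870673  1.20687932
 -0.05069643]
```

Request:
move_arm([
  [[0, 0, -1.24], [-297, -506, 30], 0],
  [[0, 0, -1.24], [-297, -506, 30], 0],
  [[0, 0, -1.24], [-297, -506, 30], 0],
  [[0, 0, -1.24], [-297, -506, 30], 0],
  [[0, 0, -1.24], [-297, -506, 30], 0],
  [[0, 0, -1.24], [-297, -506, 30], 0],
  [[0, 0, -1.24], [-297, -506, 30], 0],
  [[0, 0, -1.24], [-297, -506, 30], 0],
  [[0, 0, -1.24], [-297, -506, 30], 0],
  [[0, 0, -1.24], [-297, -506, 30], 0],
  [[0, 0, -1.24], [-297, -506, 30], 0],
  [[0, 0, -1.24], [-297, -506, 30], 0],
  [[0, 0, -1.24], [-297, -506, 130], 0],
  [[0, 0, -1.24], [-297, -506, 130], 0],
  [[0, 0, -1.24], [-297, -506, 130], 0],
  [[0, 0, -1.24], [-297, -506, 130], 0],
  [[0, 0, -1.24], [-297, -506, 130], 0],
  [[0, 0, -1.24], [-297, -506, 130], 0],
  [[0, 0, -1.24], [-297, -506, 130], 0],
])

```text
time: 2.0
eef_pos: [0.5989, -0.154, 0.1036]
orientation: [0.001, 1.0, 0.013, 0.002]
wrist_force: [0.8, -0.0, 0.0]
finger_gap: 0.0
```

Request:
move_arm([
  [[0, 0, 0], [0, 0, 20], 0],
  [[0, 0, 0], [0, 0, 38], 0],
  [[0, 0, 0], [0, 0, 43], 0],
  [[0, 0, 0], [0, 0, 45], 0],
  [[0, 0, 0], [0, 0, 45], 0],
  [[0, 0, 0], [0, 0, 45], 0],
])

```text
time: 2.6
eef_pos: [0.5985, -0.1536, 0.0574]
orientation: [0.0, 1.0, 0.014, 0.001]
wrist_force: [0.4, -0.4, 0.2]
finger_gap: -0.003
```

Run:
```python
from rig import r
from h import *
s=r.state();T=wristT(r,s);im,d=r.camera('wrist');cv2.imwrite('pics/w1.png',im[:,:,::-1]);p=r.camera_params('wrist')
print(s['eef_pos'],s['wrist_force'])
s=r.state();print(s['wrist_force'],s['eef_pos'])
```

```text
[ 0.59845104 -0.15355367  0.05741914] [ 0.35743451 -0.35878277  0.19942949]
[-0.22742753  0.62072778  0.26952242] [ 0.59834265 -0.15358255  0.05733867]
```

View pics/w1.png

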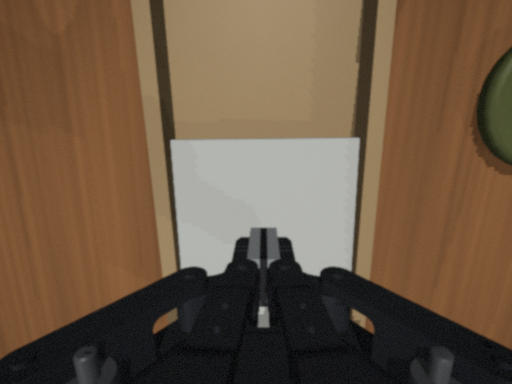

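The shut fingers sit centred over the cover, tips at about (263,240). The cover's leading edge is at row 140 and the rims at columns 145 and 385. I'll read the cover's height relative to the known rim from depth.

Run:
```python
from rig import r
from h import *
p=r.camera_params('wrist')
s=r.state();T=wristT(r,s);im,d=r.camera('wrist')
v,u=np.mgrid[0:384,0:512];ry=rays(p,np.c_[u.ravel(),v.ravel()]);P=(ry*d.ravel()[:,None])@T[:3,:3].T+T[:3,3];P=P.reshape(384,512,3)
hsv=cv2.cvtColor(im,cv2.COLOR_RGB2HSV)
for nm,(a,b,c,e) in dict(cover=(160,220,190,240),coverR=(160,220,290,340),bed=(40,110,190,330),tableL=(50,200,40,100),puckside=(200,260,420,480)).items():
    q=P[a:b,c:e].reshape(-1,3);print(nm,np.median(q,0).round(4),q[:,2].std().round(4))
for row in (60,110,180,210):
    print(row,[(int(c),P[row,c].round(4).tolist()) for c in range(130,400) if P[row,c,2]>.0535][::6])
```

```text
cover [ 0.5713 -0.1248  0.0489] 0.0078
coverR [ 0.6246 -0.1233  0.049 ] 0.011
bed [ 0.5938 -0.0652  0.0335] 0.0112
tableL [ 0.4674 -0.0959 -0.0005] 0.0112
puckside [ 7.36e-01 -1.64e-01 -4.00e-04] 0.0094
60 [(138, [0.538, -0.0628, 0.0539]), (147, [0.5427, -0.0629, 0.0554]), (154, [0.5456, -0.0627, 0.0546]), (375, [0.6466, -0.0599, 0.0548]), (381, [0.6491, -0.0599, 0.0554]), (387, [0.6525, -0.0595, 0.0536])]
110 [(144, [0.5394, -0.0849, 0.055]), (150, [0.5425, -0.0848, 0.0557]), (156, [0.5448, -0.0847, 0.0542]), (371, [0.6474, -0.0819, 0.0554]), (377, [0.6508, -0.0818, 0.0537]), (384, [0.6543, -0.0817, 0.0535])]
180 [(152, [0.5405, -0.1192, 0.0546]), (159, [0.5439, -0.1191, 0.0543]), (165, [0.5473, -0.1189, 0.0551]), (366, [0.6495, -0.1162, 0.0545]), (372, [0.6524, -0.116, 0.0548]), (379, [0.6564, -0.1161, 0.0538])]
210 [(156, [0.5416, -0.135, 0.0553]), (163, [0.5448, -0.1354, 0.054]), (169, [0.5482, -0.1351, 0.0546]), (363, [0.6498, -0.1322, 0.0548]), (369, [0.6529, -0.1321, 0.055]), (375, [0.6564, -0.1323, 0.0541])]
```

Request:
move_arm([
  [[0, 0, 0], [0, 0, 3], 0],
  [[0, 0, 0], [0, 0, 6], 0],
  [[0, 0, 0], [0, 0, 6.5], 0],
  [[0, 0, 0], [0, 0, 6.5], 0],
  [[0, 0, 0], [0, 0, 6.5], 0],
])

```text
time: 3.2
eef_pos: [0.5979, -0.1535, 0.0504]
orientation: [0.0, 1.0, 0.014, 0.0]
wrist_force: [-1.3, 0.3, 4.7]
finger_gap: 0.001
```

Request:
move_arm([
  [[0, 0, 0], [0, 0, 0.7], 0],
  [[0, 0, 0], [0, 0, 0.7], 0],
  [[0, 0, 0], [0, 0, 0.7], 0],
])

```text
time: 3.5
eef_pos: [0.5979, -0.1535, 0.0502]
orientation: [0.0, 1.0, 0.013, 0.0]
wrist_force: [-3.0, 0.9, 8.2]
finger_gap: 0.001
```

Request:
move_arm([
  [[0, 0, 0], [0, 0, 0.5], 0],
  [[0, 0, 0], [0, 0, 0.6], 0],
  [[0, 0, 0], [0, -2, 0.7], 0],
  [[0, 0, 0], [0, -4, 0.8], 0],
  [[0, 0, 0], [0, -7, 0.9], 0],
  [[0, 0, 0], [-0.1, -10, 1.0], 0],
  [[0, 0, 0], [-0.2, -13, 1.1], 0],
  [[0, 0, 0], [-0.2, -16, 1.2], 0],
  [[0, 0, 0], [-0.3, -20, 1.3], 0],
])

```text
time: 4.4
eef_pos: [0.5973, -0.1367, 0.0494]
orientation: [0.002, 1.0, 0.013, 0.001]
wrist_force: [-2.5, -4.3, 9.5]
finger_gap: 0.001
```

Request:
move_arm([
  [[0, 0, 0], [0, -3, 0.4], 0],
  [[0, 0, 0], [0, -6, 0.55], 0],
  [[0, 0, 0], [-0.1, -9, 0.7], 0],
  [[0, 0, 0], [-0.1, -12, 0.85], 0],
  [[0, 0, 0], [-0.2, -15, 1.0], 0],
  [[0, 0, 0], [-0.2, -18, 1.1], 0],
  [[0, 0, 0], [-0.3, -21, 1.25], 0],
  [[0, 0, 0], [-0.3, -24, 1.4], 0],
  [[0, 0, 0], [-0.4, -27, 1.5], 0],
  [[0, 0, 0], [-0.4, -30, 1.65], 0],
])

```text
time: 5.4
eef_pos: [0.5962, -0.1064, 0.048]
orientation: [0.002, 1.0, 0.013, 0.001]
wrist_force: [-3.3, -4.0, 12.6]
finger_gap: -0.001
```

Request:
move_arm([
  [[0, 0, 0], [0, -3, 0.0], 0],
  [[0, 0, 0], [0, -6, 0.1], 0],
  [[0, 0, 0], [-0.1, -9, 0.2], 0],
  [[0, 0, 0], [-0.1, -12, 0.35], 0],
  [[0, 0, 0], [-0.2, -15, 0.5], 0],
  [[0, 0, 0], [-0.2, -18, 0.6], 0],
  [[0, 0, 0], [-0.3, -21, 0.75], 0],
  [[0, 0, 0], [-0.3, -24, 0.85], 0],
  [[0, 0, 0], [-0.4, -27, 1.0], 0],
  [[0, 0, 0], [-0.4, -30, 1.15], 0],
])

```text
time: 6.4
eef_pos: [0.5951, -0.0762, 0.0469]
orientation: [0.002, 1.0, 0.013, 0.001]
wrist_force: [-2.8, -4.4, 12.2]
finger_gap: -0.0
```

Request:
move_arm([
  [[0, 0, 0], [0, -3, 0.1], 0],
  [[0, 0, 0], [0, -6, 0.25], 0],
  [[0, 0, 0], [-0.1, -9, 0.4], 0],
  [[0, 0, 0], [-0.1, -12, 0.5], 0],
  [[0, 0, 0], [-0.2, -15, 0.65], 0],
  [[0, 0, 0], [-0.2, -17, 0.7], 0],
  [[0, 0, 0], [-0.3, -19, 0.8], 0],
  [[0, 0, 0], [-0.3, -21, 0.9], 0],
])

```text
time: 7.2
eef_pos: [0.5943, -0.0551, 0.046]
orientation: [0.002, 1.0, 0.013, 0.001]
wrist_force: [-3.4, -3.5, 13.0]
finger_gap: -0.001
```

Request:
move_arm([
  [[0, 0, 0], [0, 0, -20], 0],
  [[0, 0, 0], [0, 0, -60], 0],
  [[0, 0, 0], [0, 0, -110], 0.7],
  [[0, 0, -1.09], [-62, -334, -110], 0.7],
  [[0, 0, -1.09], [-62, -334, -110], 0.7],
  [[0, 0, -1.09], [-62, -334, -110], 0.7],
  [[0, 0, -1.09], [-62, -334, -110], 0.7],
  [[0, 0, -1.09], [-62, -334, -110], 0.7],
  [[0, 0, -1.09], [-62, -334, -110], 0.7],
  [[0, 0, -1.09], [-62, -334, -110], 0.7],
  [[0, 0, -1.09], [-62, -334, -110], 0.7],
  [[0, 0, -1.09], [-62, -334, -110], 0.7],
  [[0, 0, -1.09], [-62, -334, -110], 0.7],
  [[0, 0, -1.09], [-62, -334, -110], 0.7],
  [[0, 0, -1.09], [-62, -334, -110], 0.7],
])

```text
time: 8.7
eef_pos: [0.523, 0.2783, 0.1539]
orientation: [0.0, 0.849, 0.529, -0.0]
wrist_force: [-0.0, 0.1, -0.0]
finger_gap: 0.699
```

Run:
```python
from rig import r
from h import *
s=r.state();T=wristT(r,s);im,d=r.camera('wrist');p=r.camera_params('wrist')
print(s['eef_pos'],s['finger_gap'],s['q'],'tool x az',np.degrees(2*np.arctan2(s['orientation'][2],s['orientation'][1])))
t,td=r.camera('top');pt=r.camera_params('top')
for b in blobs((im.max(2)<60),400): print('wrist dark',b.mean(0).round(),b.min(0),b.max(0),rect(plane(p,b,.016,T)))
hsv=cv2.cvtColor(t,cv2.COLOR_RGB2HSV);m=(hsv[...,1]<40)&(hsv[...,2]>170);m[:,:200]=0;m[:,340:]=0;m[:160]=0;m[230:]=0
for b in blobs(m,60): print('cover',rect(plane(pt,b,.045)))
cv2.imwrite('pics/w2.png',np.hstack([im,t[110:270,90:350].repeat(2,0).repeat(2,1)[:384] if 0 else cv2.copyMakeBorder(cv2.resize(t[130:260,170:350],(288,208)),0,176,0,0,0)])[:,:,::-1])
```

```text
[0.52302309 0.27834358 0.1539153 ] 0.6987800146732374 [ 0.00833554  0.44990027 -0.74302771  1.74929757  0.34161975  1.07621758
  0.26435055] tool x az 63.852981373798194
wrist dark [256. 323.] [  0 227] [511 383] (array([652. , 205.8]), 622.6, 204.0, 64.0)
wrist dark [261. 182.] [244 153] [278 211] (array([521.7, 278.1]), 58.8, 33.8, -26.1)
wrist dark [376. 145.] [335 100] [418 191] (array([538.2, 391.9]), 78.2, 49.1, -52.3)
cover (array([594.9, -55.7]), 112.8, 95.4, -89.5)
```

View pics/w2.png

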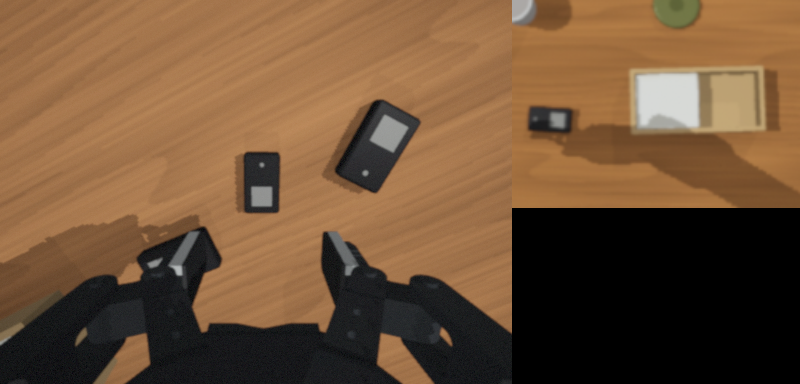

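The small opener at (261,182) is straight below the TCP with its button up. The top-view crop shows the cover slid left, about 110 mm open. Grasping now.

Request:
move_arm([
  [[0, 0, 0], [0, 0, 50], 0.6],
  [[0, 0, 0], [0, 0, 95], 0.6],
  [[0, 0, 0], [0, 0, 130], 0.6],
  [[0, 0, 0], [0, 0, 145], 0.6],
  [[0, 0, 0], [0, 0, 153], 0.6],
  [[0, 0, 0], [0, 0, 153], 0.6],
  [[0, 0, 0], [0, 0, 153], 0.6],
])

```text
time: 9.5
eef_pos: [0.5237, 0.2806, 0.0027]
orientation: [0.0, 0.848, 0.53, 0.002]
wrist_force: [0.1, 0.7, -0.3]
finger_gap: 0.599
```

Request:
move_arm([
  [[0, 0, 0], [0, 0, 0], 0.3],
  [[0, 0, 0], [0, 0, 0], 0.3],
  [[0, 0, 0], [0, 0, 0], 0.2],
  [[0, 0, 0], [0, 0, 0], 0.2],
  [[0, 0, 0], [0, 0, 0], 0.2],
  [[0, 0, 0], [0, 0, 0], 0.2],
])

```text
time: 10.1
eef_pos: [0.5238, 0.2805, 0.0031]
orientation: [0.0, 0.848, 0.53, 0.002]
wrist_force: [-1.0, -1.5, 6.7]
finger_gap: 0.402
```

Request:
move_arm([
  [[0, 0, 0], [0, 0, -30], 0.2],
  [[0, 0, 0], [0, 0, -80], 0.2],
  [[0, 0, 0], [0, 0, -130], 0.2],
  [[0, 0, 1.08], [-370, 264, -130], 0.2],
  [[0, 0, 1.08], [-370, 264, -130], 0.2],
  [[0, 0, 1.08], [-370, 264, -130], 0.2],
  [[0, 0, 1.08], [-370, 264, -130], 0.2],
  [[0, 0, 1.08], [-370, 264, -130], 0.2],
  [[0, 0, 1.08], [-370, 264, -130], 0.2],
  [[0, 0, 1.08], [-370, 264, -130], 0.2],
  [[0, 0, 1.08], [-370, 264, -130], 0.2],
  [[0, 0, 1.08], [-370, 264, -130], 0.2],
  [[0, 0, 1.08], [-370, 264, -130], 0.2],
  [[0, 0, 1.08], [-370, 264, -130], 0.2],
  [[0, 0, 1.08], [-370, 264, -130], 0.2],
  [[0, 0, 1.08], [-370, 264, -130], 0.2],
])

```text
time: 11.7
eef_pos: [0.5977, -0.1659, 0.1314]
orientation: [-0.0, 1.0, 0.02, 0.0]
wrist_force: [-0.1, -0.0, -1.0]
finger_gap: 0.399
```

Run:
```python
from rig import r
from h import *
s=r.state();im,d=r.camera('wrist');sd,_=r.camera('side')
print(s['eef_pos'],s['finger_gap'],s['wrist_force'])
c=cv2.resize(sd[100:240,200:320],(329,384))
cv2.imwrite('pics/w3.png',np.hstack([im[:,:471],c])[:,:,::-1])
```

```text
[ 0.59768425 -0.16589754  0.1313625 ] 0.39917317259295787 [-0.08054304 -0.00654411 -1.01176164]
```

View pics/w3.png

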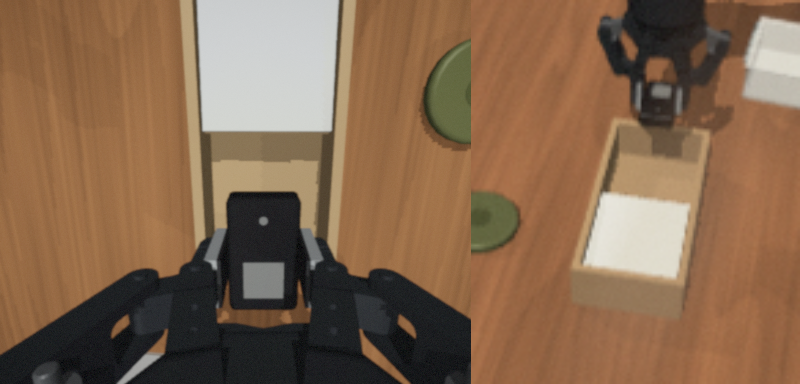

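The opener is held level with its button up at (263,250), over the open compartment. The outer knuckles look about as wide as the rims, so I'll check the gripper's width against height before lowering.

Run:
```python
from rig import r
from h import *
s=r.state();e=s['eef_pos'];A=[]
p=r.camera_params('side');im,d=r.camera('side')
v,u=np.mgrid[0:384,0:512];ry=rays(p,np.c_[u.ravel(),v.ravel()])
T=np.linalg.inv(p['camera_from_world']);A.append(((ry*d.ravel()[:,None])@T[:3,:3].T+T[:3,3])[d.ravel()>0])
p=r.camera_params('wrist');im,d=r.camera('wrist');T=wristT(r,s);A.append(((ry*0+rays(p,np.c_[u.ravel(),v.ravel()])*d.ravel()[:,None])@T[:3,:3].T+T[:3,3])[d.ravel()>0])
for n,P in zip(('side','wrist'),A):
    q=(P-e)*1000;q=q[(abs(q[:,0])<110)&(abs(q[:,1])<70)&(q[:,2]>-30)&(q[:,2]<110)]
    for z in range(-15,100,8):
        b=q[(q[:,2]>=z)&(q[:,2]<z+8)]
        if len(b)>15: print(n,z,len(b),'x',np.percentile(b[:,0],[2,98]).round(),'y',np.percentile(b[:,1],[2,98]).round())
```

```text
side 1 64 x [-26.  26.] y [-27.  32.]
side 9 158 x [-25.  23.] y [-27.  30.]
side 17 22 x [-29.  31.] y [ 1. 15.]
side 25 26 x [-30.  31.] y [-0. 15.]
side 33 24 x [-33.  29.] y [-8. 15.]
side 41 39 x [-47.  48.] y [ 6. 15.]
side 49 87 x [-48.  48.] y [-10.  17.]
side 57 50 x [-53.  51.] y [-8. 18.]
side 65 58 x [-55.  56.] y [-7. 21.]
side 73 77 x [-57.  59.] y [ 3. 20.]
side 81 77 x [-61.  61.] y [ 4. 20.]
side 89 107 x [-63.  65.] y [ 2. 22.]
side 97 165 x [-64.  64.] y [-11.  22.]
wrist -7 54 x [-16.  13.] y [30. 32.]
wrist 1 413 x [-27.  27.] y [ 8. 32.]
wrist 9 8448 x [-19.  18.] y [-28.  30.]
wrist 17 623 x [-31.  30.] y [-8. 14.]
wrist 25 656 x [-30.  29.] y [-8. 14.]
wrist 33 1024 x [-24.  23.] y [-8. 15.]
wrist 41 1259 x [-43.  41.] y [ 3. 17.]
wrist 49 4889 x [-49.  48.] y [-8. 17.]
wrist 57 4212 x [-52.  51.] y [-10.  16.]
wrist 65 4987 x [-55.  54.] y [-10.  20.]
wrist 73 9101 x [-58.  56.] y [-5. 20.]
wrist 81 9320 x [-61.  57.] y [ 5. 20.]
wrist 89 6211 x [-57.  52.] y [10. 22.]
wrist 97 1777 x [-21.  18.] y [20. 23.]
```

Request:
move_arm([
  [[0, 0, 0], [2, 0, 30], 0.2],
  [[0, 0, 0], [2, 0, 65], 0.2],
  [[0, 0, 0], [2, 0, 90], 0.2],
  [[0, 0, 0], [2, 0, 105], 0.2],
  [[0, 0, 0], [2, 0, 112], 0.2],
  [[0, 0, 0], [2, 0, 116], 0.2],
  [[0, 0, 0], [2, 0, 116], 0.2],
])

```text
time: 12.6
eef_pos: [0.6002, -0.1686, 0.0157]
orientation: [0.0, 1.0, 0.019, 0.001]
wrist_force: [-0.1, 0.3, -0.6]
finger_gap: 0.402
```

Request:
move_arm([
  [[0, 0, 0], [0, 0, 1.5], 0.2],
  [[0, 0, 0], [0, 0, 3], 0.2],
  [[0, 0, 0], [0, 0, 4], 0.2],
  [[0, 0, 0], [0, 0, 4], 0.2],
])

```text
time: 13.0
eef_pos: [0.5996, -0.1686, 0.0113]
orientation: [0.0, 1.0, 0.019, 0.0]
wrist_force: [1.2, -0.3, -0.7]
finger_gap: 0.408
```

Request:
move_arm([
  [[0, 0, 0], [0, 0, 0.5], 0.2],
  [[0, 0, 0], [0, 0, 0.5], 0.43],
  [[0, 0, 0], [0, 0, 0.5], 0.46],
  [[0, 0, 0], [0, 0, 0.5], 0.48],
  [[0, 0, 0], [0, 0, 0.5], 0.48],
  [[0, 0, 0], [0, 0, 0.5], 0.48],
])

```text
time: 13.6
eef_pos: [0.5996, -0.1685, 0.0106]
orientation: [0.0, 1.0, 0.019, 0.0]
wrist_force: [0.1, -0.4, 0.4]
finger_gap: 0.48
```

Released. I'll lift straight up, wait, and look.

Request:
move_arm([
  [[0, 0, 0], [0, 0, -5], 0.48],
  [[0, 0, 0], [0, 0, -15], 0.48],
  [[0, 0, 0], [0, 0, -40], 0.48],
  [[0, 0, 0], [0, 0, -85], 0.3],
  [[0, 0, 0], [0, 0, -120], 0],
  [[0, 0, 0], [0, 0, -120], 0],
  [[0, 0, 0], [0, 0, -120], 0],
  [[0, 0, 0], [0, 0, -120], 0],
])

```text
time: 14.4
eef_pos: [0.5986, -0.1684, 0.1298]
orientation: [-0.0, 1.0, 0.019, -0.001]
wrist_force: [-0.6, -0.2, -0.2]
finger_gap: -0.002
```

Run:
```python
from rig import r
from h import *
s=r.state();T=wristT(r,s);im,d=r.camera('wrist');sd,_=r.camera('side')
print(s['eef_pos'],s['finger_gap'],s['wrist_force'])
p=r.camera_params('side')
c=cv2.resize(sd[100:240,200:320],(329,384))
cv2.imwrite('pics/w4.png',np.hstack([im[:,:471],c])[:,:,::-1])
```

```text
[ 0.59856412 -0.16840828  0.12977346] -0.002382562686949023 [-0.55907683 -0.16869886 -0.16972574]
```

View pics/w4.png

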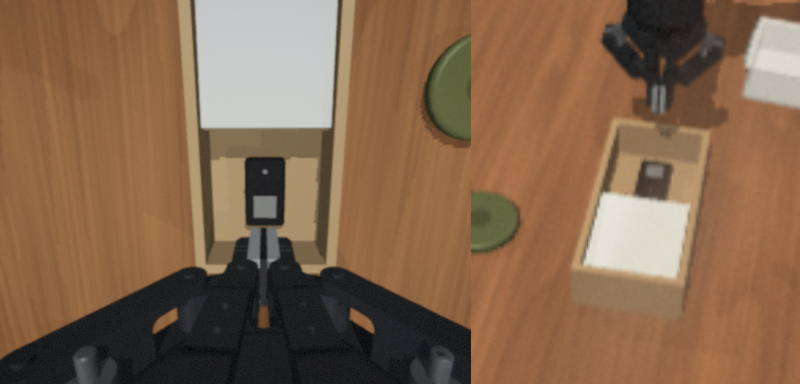

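The opener lies flat and button up in the compartment, at (265,190). Now the cover goes back.

Request:
move_arm([
  [[0, 0, 0], [0, -50, 0], 0],
  [[0, 0, 0], [0, -100, 0], 0],
  [[0, 0, 0], [0, -113, 20], 0],
  [[0, 0, 0], [0, -113, 50], 0],
  [[0, 0, 0], [0, -113, 68], 0],
  [[0, 0, 0], [0, -113, 76], 0],
  [[0, 0, 0], [0, -113, 79], 0],
  [[0, 0, 0], [0, -113, 79], 0],
  [[0, 0, 0], [0, -113, 79], 0],
])

```text
time: 15.4
eef_pos: [0.5962, -0.0558, 0.0525]
orientation: [0.0, 1.0, 0.018, 0.001]
wrist_force: [0.4, 0.1, -0.3]
finger_gap: 0.003
```

Request:
move_arm([
  [[0, 0, 0], [0, 0, 3], 0],
  [[0, 0, 0], [0, 0, 5], 0],
  [[0, 0, 0], [0, 0, 6], 0],
  [[0, 0, 0], [0, 0, 6.5], 0],
  [[0, 0, 0], [0, 0, 6.5], 0],
])

```text
time: 15.9
eef_pos: [0.5959, -0.0558, 0.0465]
orientation: [0.0, 1.0, 0.018, 0.0]
wrist_force: [-1.6, 0.7, 7.4]
finger_gap: 0.001
```

Request:
move_arm([
  [[0, 0, 0], [0, 0, 0.4], 0],
  [[0, 0, 0], [0, 0, 0.4], 0],
  [[0, 0, 0], [0, 0, 0.4], 0],
])

```text
time: 16.2
eef_pos: [0.5959, -0.0558, 0.0463]
orientation: [0.0, 1.0, 0.018, 0.001]
wrist_force: [-2.1, -1.1, 8.9]
finger_gap: -0.001
```

Request:
move_arm([
  [[0, 0, 0], [0, 0, 0.4], 0],
  [[0, 0, 0], [0, 1, 0.4], 0],
  [[0, 0, 0], [0, 3, 0.3], 0],
  [[0, 0, 0], [0, 6, 0.2], 0],
  [[0, 0, 0], [0, 9, 0.05], 0],
  [[0, 0, 0], [0, 12, -0.1], 0],
  [[0, 0, 0], [0, 15, -0.2], 0],
  [[0, 0, 0], [0, 18, -0.35], 0],
])

```text
time: 17.0
eef_pos: [0.5965, -0.0707, 0.0468]
orientation: [-0.001, 1.0, 0.019, 0.0]
wrist_force: [-2.9, 4.7, 9.8]
finger_gap: 0.001
```

Request:
move_arm([
  [[0, 0, 0], [0, 3, 0.1], 0],
  [[0, 0, 0], [0, 6, 0], 0],
  [[0, 0, 0], [0, 9, -0.15], 0],
  [[0, 0, 0], [0, 12, -0.25], 0],
  [[0, 0, 0], [0, 15, -0.4], 0],
  [[0, 0, 0], [0, 18, -0.5], 0],
  [[0, 0, 0], [0, 21, -0.65], 0],
  [[0, 0, 0], [0, 24, -0.8], 0],
  [[0, 0, 0], [0, 27, -0.9], 0],
  [[0, 0, 0], [0, 30, -1.05], 0],
])

```text
time: 18.0
eef_pos: [0.5977, -0.1008, 0.048]
orientation: [-0.001, 1.0, 0.019, 0.0]
wrist_force: [-3.7, 4.3, 10.3]
finger_gap: 0.0
```

Request:
move_arm([
  [[0, 0, 0], [0, 3, -0.1], 0],
  [[0, 0, 0], [0, 6, -0.2], 0],
  [[0, 0, 0], [0, 9, -0.35], 0],
  [[0, 0, 0], [0, 12, -0.45], 0],
  [[0, 0, 0], [0, 15, -0.6], 0],
  [[0, 0, 0], [0, 18, -0.75], 0],
  [[0, 0, 0], [0, 21, -0.85], 0],
  [[0, 0, 0], [0, 24, -1.0], 0],
  [[0, 0, 0], [0, 27, -1.15], 0],
  [[0, 0, 0], [0, 30, -1.25], 0],
])

```text
time: 19.0
eef_pos: [0.5988, -0.1309, 0.0492]
orientation: [-0.001, 1.0, 0.019, 0.0]
wrist_force: [-2.9, 5.1, 10.4]
finger_gap: 0.003
```

Request:
move_arm([
  [[0, 0, 0], [0, 3, -0.1], 0],
  [[0, 0, 0], [0, 6, -0.2], 0],
  [[0, 0, 0], [0, 9, -0.35], 0],
  [[0, 0, 0], [0, 12, -0.45], 0],
  [[0, 0, 0], [0, 15, -0.6], 0],
  [[0, 0, 0], [0, 18, -0.75], 0],
  [[0, 0, 0], [0, 21, -0.85], 0],
  [[0, 0, 0], [0, 24, -1.0], 0],
  [[0, 0, 0], [0, 27, -1.15], 0],
  [[0, 0, 0], [0, 30, -1.25], 0],
])

```text
time: 20.0
eef_pos: [0.5999, -0.1609, 0.0503]
orientation: [-0.001, 1.0, 0.019, 0.0]
wrist_force: [-2.7, 4.7, 9.7]
finger_gap: -0.001
```

Request:
move_arm([
  [[0, 0, 0], [0, 2, 0], 0],
  [[0, 0, 0], [0, 4, -0.1], 0],
  [[0, 0, 0], [0, 6, -0.2], 0],
  [[0, 0, 0], [0, 8, -0.25], 0],
  [[0, 0, 0], [0, 9, -0.3], 0],
])

```text
time: 20.5
eef_pos: [0.6003, -0.1671, 0.0505]
orientation: [-0.003, 1.0, 0.02, 0.0]
wrist_force: [-3.2, 8.8, 9.2]
finger_gap: 0.003
```

The side force doubled to 8.8 N, so the cover is against its stop. I'll lift off and check.

Request:
move_arm([
  [[0, 0, 0], [0, 9, -5], 0],
  [[0, 0, 0], [0, 9, -40], 0],
  [[0, 0, 0], [0, 9, -90], 0],
  [[0, 0, 0], [0, -41, -120], 0],
  [[0, 0, 0], [0, -91, -120], 0],
  [[0, 0, 0], [0, -141, -120], 0],
  [[0, 0, 0], [0, -191, -120], 0],
  [[0, 0, 0], [0, -241, -120], 0],
  [[0, 0, 0], [0, -241, -120], 0],
  [[0, 0, 0], [0, -241, -120], 0],
  [[0, 0, 0], [0, -241, -120], 0],
])

```text
time: 21.6
eef_pos: [0.591, 0.066, 0.1687]
orientation: [0.001, 1.0, 0.017, -0.0]
wrist_force: [-0.8, -0.2, -0.2]
finger_gap: -0.003
```

Run:
```python
from rig import r
from h import *
s=r.state();t,_=r.camera('top');sd,_=r.camera('side');p=r.camera_params('top')
print(s['eef_pos'],s['wrist_force'],np.abs(s['qd']).max())
hsv=cv2.cvtColor(t,cv2.COLOR_RGB2HSV);m=(hsv[...,1]<40)&(hsv[...,2]>150);m[:,:200]=0;m[:,340:]=0;m[:160]=0;m[230:]=0
for b in blobs(m,60): print('cover',rect(plane(p,b,.05)))
c=cv2.resize(sd[130:230,215:315],(384,384),interpolation=cv2.INTER_CUBIC);c2=cv2.resize(t[150:235,230:345],(400,296),interpolation=cv2.INTER_CUBIC)
cv2.imwrite('pics/w5.png',np.hstack([c,cv2.copyMakeBorder(c2,0,88,0,0,0)])[:,:,::-1])
```

```text
[0.59099958 0.0660431  0.16867018] [-0.77540625 -0.24262667 -0.16249008] 0.021471284248067664
cover (array([595.6,  62. ]), 48.9, 24.4, 27.3)
cover (array([ 598.8, -166.2]), 113.4, 97.7, -87.7)
cover (array([641.1, 121.9]), 41.2, 39.4, -72.7)
```

View pics/w5.png

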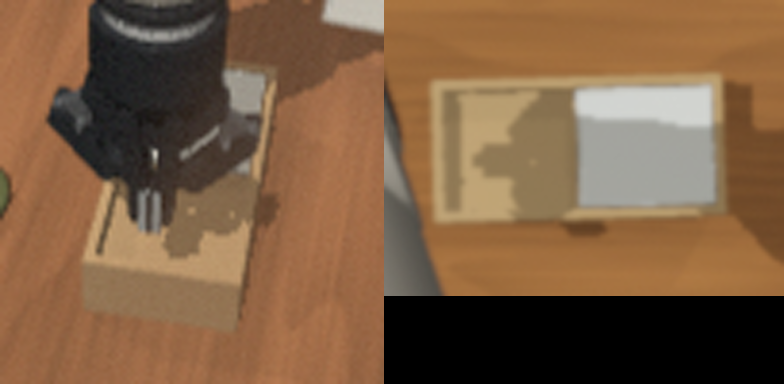

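The cover's centre is at y = −0.166, where shut should be. In the crop, its edge meets the end rim at (714,150). Handing in.

```bash
python3 -c "
from rig import r
print(r.close_job())"
```

```text
the job is handed in; nothing more can be done
None
```

The job is handed in at about 21.7 s of the 72 s allowed. The opener is in the key box and the cover is shut, but `close_job()` gives no verdict, so this rests on my own checks.

- **Opening:** I felt for the cover with shut fingertips and dragged it to about 110 mm open. The vertical force readings were about 8 to 13 N. I followed the cover as it sank about 4 mm.
- **Opener:** I took the smallest of the three openers and laid it in the compartment. The picture afterwards showed it flat with its button up.
- **Closing:** I dragged the cover back at about 9 to 10 N until the side force rose from about 4.7 N to 8.8 N, which is the end stop.

**Last checks:** The cover's centre measured y = −0.166 m, which matches the shut position, and its edge met the end rim. The arm was clear of everything, with a wrist force under 1 N.

**Limits of the checks:**
- Force was read only at the end of each move, so brief peaks between readings weren't seen; the highest reading was 13 N.
- The cover is opaque, so the opener wasn't seen again after closing.
- I didn't re-measure the cup, puck and clear box. I saw no contact with any of them.
- No check failed. The box's rotation came out between about 0.7° and 2.8° depending on the measurement, which didn't affect the result.

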